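Hang a parts bin on the bin rail and tug-test it

TASK

Hang the parts bin that stands on the bench on the bin rail, by the lip on its back, in the middle of the gap between the two bins hanging there. Before you finally let go, tug it gently down so that the rail carries about 8 newtons (never more than 15) and keep that pull on for a good second to be sure that the lip holds, then leave the bin hanging still. Do not knock the rail or its bins with the gripper, and leave everything else where it is.

Things in the scene. Friction and masses are not known exactly. Their poses are not given: they have to be found in the camera images.
- bin_centre (a point): Centre, half-way up, of the loose grey parts bin standing on the table: 60 mm wide (y), 95 mm long (x), 50 mm tall, open at the top, its low front (28 mm) at -x. x points to its back, where the hanging lip is, z up. Parallel side walls, full height from 20 mm before this point to the back: grip it across y. About 0.1 kg.
- bin_lip (a point): Seat of the loose bin's lip: 52 mm behind (+x) and 25 mm above bin_centre, same axes. The lip is a flange 46 mm wide, 3 mm thick, turned down behind the back wall; between them a gap 9 mm wide, open below, with this point at mid-gap on its ceiling. The flange ends 14 mm below this point, the bin's top is 4 mm above. Hung, it rests on the strip's top edge and the bin leans up to 0.13 rad.
- bin: The whole loose bin; origin at the middle of its underside, 25 mm below bin_centre, same axes.
- rail_stand: Bin rail, fixed: upright steel strip, 3 mm thick (x), 420 mm long (y), 60 mm tall, bolted to two 213 mm posts behind it (y = +-190 mm). Origin on the table straight below the strip, mid-length; x away from the robot, z up. The strip's rounded top edge is bolted 140 to 200 mm up, not measured: look or feel. It does not give. Equal bins hang on its -x side at y = +-125 mm.
- solder_reel: Grey solder reel, 54 mm across, 31 mm tall; bystander.
- flux_jar: Amber jar, 44 mm across, 45 mm tall; bystander.
- screwdriver: Screwdriver lying on the table, 150 mm long; bystander.
- brush: Small brush lying on the table, 150 mm long; bystander.
- tweezers: Steel tweezers lying on the table, 125 mm long; bystander.
- tip_cleaner: Dark steel tin, 72 mm across, 45 mm tall; bystander.
Not all that is in view belongs to the job. Leave any purple look-alike of the bin alone.

How it is judged:
By the outcome, as a careful person would: the job done as asked, in the order asked, and still so for the second after the job is handed in, with the robot touching nothing.
It also fails if it takes over 48 s, if anything falls off the work surface, if the arm or the gripper's body presses on something with over 40 N, if the wrist force passes 120 N, or if a joint passes its speed limit or range.

ROBOT

A 6-joint arm with a two-finger parallel gripper is mounted at the origin on the work surface. World frame = base frame: x ahead of the robot, y to its left, z up, the work surface at z = 0. Lengths are in m, angles in rad, forces in N, time in s.
With the tool pointing down it reaches from about 0.4 to 0.825 m from the base axis. Payload 7 kg.
Tool frame: the origin (TCP) lies midway between the tips of the shut fingers; the grasp point (between the pads) lies 19 mm behind it; y points along the fingers, x is the direction in which the jaws open and shut, and the axes are right-handed (so a half turn about y gives the same grasp; the last joint's range is limited). The gripper opens to 85 mm and grips with 20 to 120 N. Pads are 22 mm wide; open, the fingers measure 114 mm over their backs; the gripper's body (76 mm by 85 mm) begins 54 mm behind the grasp point. The pads swing forward as they close: fully open they stand 13 mm farther back than shut.
Start: joints at [-0.845, 0.359, 0.012, 0, -1.224, -0.288], TCP at [0.286, -0.611, 0.231] pointing down, gripper open.
Joint ranges: [-3.07, 3.07], [-1.43, 2.12], [-1.02, 1.25], [-3.03, 1.67], [-3.05, -0], [-3.03, 3.03]. Speed limits (rad/s): [2.39, 2.39, 3.01, 3.14, 3.14, 3.14].

INTERFACE

Orientations are given as [roll, pitch, yaw] about the fixed x, y, z axes, in that order (R = Rz(yaw) Ry(pitch) Rx(roll)).
In Python, from rig import env gives the robot as it stands. Calls block until the motion is done:
- env.movep(position, orientation): joint-space move of the TCP to a pose.
- env.move_straight(position, rot=None, max_speed=0.15): straight line of the TCP; rot=None keeps the orientation; max_speed is the mean speed in m/s.
- env.move_joints(angles): joint-space move.
- env.open() and env.gripper_close(): open the fingers fully, or close them until they stop; the grip force is fixed at half the most.
- env.sleep(seconds).
- env.ik(position, orientation): joint angles nearest the present ones, or None.
- env.read_state(): the state.
- env.read_camera(name): name is "scene" or "top"; returns (picture, depth): 400x640x3 uint8, red, green, blue; 400x640 float32, m along the optical axis (not along the pixel's ray), 0 where there is no reading.
- env.get_calibration(name): a dict with "fx", "fy", "cx", "cy" (pixels), "dist_coeffs" ([k1, k2, p1, p2, k3] as OpenCV has them; the pictures are not rectified), "R" (3x3) and "t" (3): a world point X has camera coordinates R X + t. Camera axes: x right, y down, z forward; pixel columns grow to the right and rows downward; lengths in m; the calibration is good to about 2 mm. A picture is of the moment at which its call begins. get_calibration takes no time and is no camera call.
A pose or a line that the arm cannot do raises env.MotionError and nothing moves.
- env.job_done(): hands the job in, once; it reports no verdict.
Trained networks look in the newest picture that a camera, given by its name, has taken for a name from the list of things; names that differ only in an ending like _2 or _b are one class to them, and where a whole thing is asked for, a point or a joint stands for the part that bears it (a point fixed in the world has none). Each returns a list of dicts, best first, with "score" (0 to 1); they miss things now and then, are a little off and sometimes report something else, mostly with a low value. They report only what shows in the picture. A call takes as long as a camera call. They do not tell look-alikes from the thing itself.
- env.masks_of(label, camera): "pixels" (400x640 bool, what is visible of it).
- env.tip_of(label, camera): "xyz" ([x, y, z] in m, in the coordinates of the camera as it stood for that picture, good to about 4 mm: a listed point, or the origin of a listed thing).
The state is a dict: "clock": time; "joints": joint angles; "qvel": joint speeds; "joint_torque": joint torques, N m; "position": TCP position; "eef_rot": TCP orientation; "ft_force": force on the tool from outside, world axes, zero at the start; "torque": the same for the moment, N m; "finger_gap": opening from 0.0 (shut) to 1.0 (fully open).
Only numpy, scipy, OpenCV 4.12 (cv2) and the standard library are available. Lean on these libraries where they do the work, as an engineer would, in place of code of your own. Each camera call takes 0.05 s, during which the arm holds its last target.

## Working session

There is one attempt and no reset: what is moved stays moved. The work goes in short steps, each a Python script; the robot and the scene stay as the last script left them, time stands still between calls to the robot, and variables do not carry over. Pictures are saved under pics/ and viewed, and the job is handed in when it is done.

```bash
ls; mkdir -p pics; python3 - <<'E'
from rig import env
import cv2, numpy as np
for c in ["scene","top"]:
    p,d=env.read_camera(c); cv2.imwrite(f"pics/{c}0.png",p[:,:,::-1]); np.save(f"pics/{c}0.npy",d)
    k=env.get_calibration(c); print(c,{a:np.round(b,4).tolist() for a,b in k.items()})
    R,t=np.array(k['R']),np.array(k['t'])
    for l in ["bin_centre","bin_lip","bin","rail_stand"]:
        print(l,[(round(r['score'],2),np.round(R.T@(np.array(r['xyz'])-t),4).tolist()) for r in env.tip_of(l,c)])
s=env.read_state();print(s)
E
```

```text
pics
scene {'fx': 464.6442, 'fy': 464.6442, 'cx': 321.3762, 'cy': 201.7385, 'dist_coeffs': [0.0159, 0.0, 0.0, 0.0, 0.0], 'R': [[-0.7075, 0.7066, 0.0146], [0.5874, 0.5994, -0.5437], [-0.393, -0.3761, -0.8391]], 't': [0.3647, -0.2738, 1.6156]}
bin_centre [(0.72, [0.3353, 0.4633, 0.0236]), (0.68, [0.5142, 0.2966, 0.0222])]
bin_lip [(0.88, [0.3746, 0.4904, 0.0507]), (0.61, [0.561, 0.2887, 0.0492])]
bin [(0.93, [0.3332, 0.4582, -0.0011]), (0.65, [0.5136, 0.2972, -0.0041]), (0.17, [0.376, 0.1376, -0.003])]
rail_stand [(0.78, [0.6755, -0.0712, 0.0027]), (0.45, [0.3743, 0.1358, -0.0031])]
top {'fx': 370.2554, 'fy': 370.2554, 'cx': 316.7224, 'cy': 194.5356, 'dist_coeffs': [-0.0462, 0.0, 0.0, 0.0, 0.0], 'R': [[0.0152, -0.9999, 0.0042], [-0.9986, -0.0154, -0.0514], [0.0515, -0.0034, -0.9987]], 't': [0.0132, 0.5318, 1.0798]}
bin_centre [(0.67, [0.514, 0.293, 0.026]), (0.67, [0.3333, 0.4651, 0.0223])]
bin_lip [(0.78, [0.3738, 0.4895, 0.0506]), (0.66, [0.5581, 0.2903, 0.0507])]
bin [(0.96, [0.5128, 0.294, -0.0008]), (0.58, [0.3326, 0.4578, 0.0009])]
rail_stand [(0.84, [0.6754, -0.0761, -0.0005])]
{'clock': 0.5, 'joints': array([-8.44909748e-01,  3.58631974e-01,  1.18218703e-02, -4.20278618e-05,
       -1.22410931e+00, -2.88110938e-01]), 'qvel': array([ 3.07822661e-05,  9.45175717e-04, -4.53788923e-04, -7.16411834e-04,
        2.67272286e-04,  4.16072930e-04]), 'joint_torque': array([ 4.80186463e-04, -5.82396770e+01,  2.93431056e+01,  6.93658769e+00,
       -1.10814664e-03,  2.11929951e-06]), 'position': array([ 0.28611058, -0.61128547,  0.23123991]), 'eef_rot': array([-1.57079925e+00, -1.29245410e-04,  2.00855769e+00]), 'ft_force': array([ 0.70338724, -0.05713835, -0.93822526]), 'torque': array([-0.04777553, -0.01228184, -0.05290414]), 'finger_gap': 1.0031967462434948}
```

View pics/scene0.png

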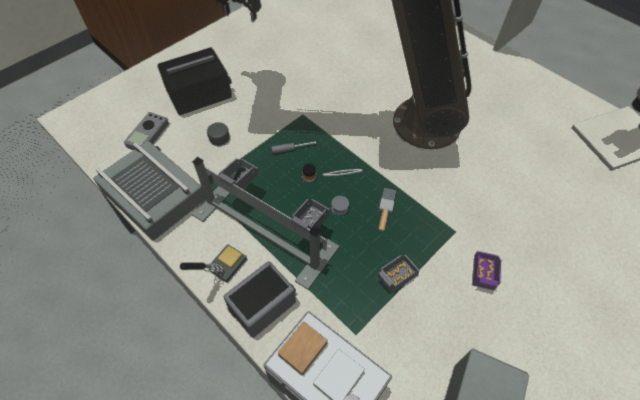

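View pics/top0.png

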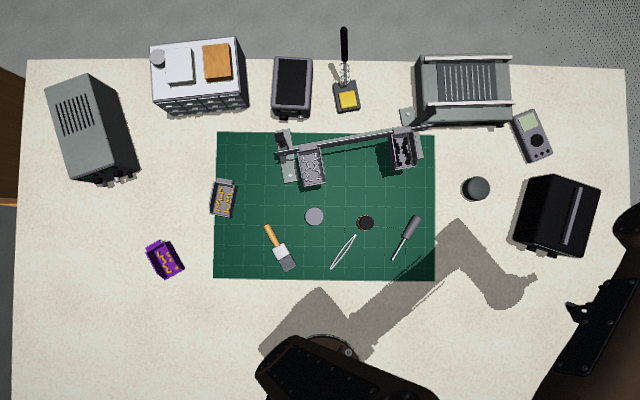

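Candidates for the loose bin: the grey bin at scene (399,272) / top (223,197), the purple look-alike at scene (487,270) / top (165,258), and the two hung bins at scene (310,212) and (238,172). I choose the grey standing one at (399,272). Next I'll check it in a crop and measure with depth.

```bash
cat > h.py <<'E'
from rig import env
import cv2, numpy as np
def cloud(c,d):
    k=env.get_calibration(c); R,t=np.array(k['R']),np.array(k['t'])
    K=np.array([[k['fx'],0,k['cx']],[0,k['fy'],k['cy']],[0,0,1]])
    v,u=np.mgrid[0:400,0:640]
    n=cv2.undistortPoints(np.stack([u,v],-1).reshape(-1,1,2).astype(float),K,np.array(k['dist_coeffs'])).reshape(400,640,2)
    P=np.dstack([n[...,0]*d,n[...,1]*d,d])
    W=(P-t)@R
    W[d==0]=np.nan
    return W
def proj(c,X):
    k=env.get_calibration(c); R,t=np.array(k['R']),np.array(k['t'])
    K=np.array([[k['fx'],0,k['cx']],[0,k['fy'],k['cy']],[0,0,1]])
    return cv2.projectPoints(np.atleast_2d(X).astype(float),cv2.Rodrigues(R)[0],t,K,np.array(k['dist_coeffs']))[0].reshape(-1,2)
E
python3 - <<'E'
from h import *
a=cv2.imread('pics/scene0.png')[140:300,180:440]; b=cv2.imread('pics/top0.png')[110:230,200:440]
a=cv2.resize(a,None,fx=3,fy=3,interpolation=2);cv2.imwrite('pics/ca.png',a)
b=cv2.resize(b,None,fx=3.3,fy=3.3,interpolation=2);cv2.imwrite('pics/cb.png',b)
for c in ["scene","top"]:
    W=cloud(c,np.load(f'pics/{c}0.npy')).reshape(-1,3)
    # bin pts
    m=(abs(W[:,0]-.51)<.09)&(abs(W[:,1]-.295)<.06)&(W[:,2]>.012)&(W[:,2]<.07)
    B=W[m]; top=B[B[:,2]>.045]
    print(c,'bin',len(B),B.min(0),B.max(0),np.percentile(B[:,2],[50,95,99]), cv2.minAreaRect(B[:,:2].astype(np.float32)), cv2.minAreaRect(top[:,:2].astype(np.float32)) if len(top) else 0)
    m=(abs(W[:,0]-.68)<.12)&(abs(W[:,1]+.075)<.25)&(W[:,2]>.1)&(W[:,2]<.25)
    S=W[m]; print('rail',len(S),np.percentile(S[:,2],[1,5,25,50,75,90,95,99,100]).round(3))
    h=np.histogram(S[:,2],bins=np.arange(.1,.25,.005));print(h[0])
E
```

```text
scene bin 550 [0.46177133 0.2614449  0.01201392] [0.57710915 0.33562815 0.05866231] [0.03390554 0.05554889 0.05745108] ((0.5186752676963806, 0.2977930009365082), (0.06317354738712311, 0.10998882353305817), 79.22734832763672) ((0.528380811214447, 0.29610031843185425), (0.06318087130784988, 0.09049046039581299), 79.47679901123047)
rail 3050 [0.1   0.101 0.108 0.127 0.147 0.168 0.203 0.214 0.22 ]
[579 280 201 206 181 188 132 204 203 248 209  81  22  17  23  22  22  23
  16  26  21  19 112  15   0   0   0   0   0]
top bin 445 [0.46125817 0.26056931 0.01207087] [0.57532831 0.33153876 0.05813192] [0.0352586  0.05456911 0.05600138] ((0.5185509324073792, 0.29550349712371826), (0.06033735349774361, 0.10768461972475052), 80.0098876953125) ((0.529314398765564, 0.29360753297805786), (0.06033735349774361, 0.08582618087530136), 80.0098876953125)
rail 2620 [0.1   0.101 0.104 0.123 0.149 0.159 0.211 0.215 0.217]
[727 282 134  97 112 101  94 114 153 221 248  82   6   9  10   8  13  12
  13  10   9  11 134  20   0   0   0   0   0]
```

View pics/ca.png

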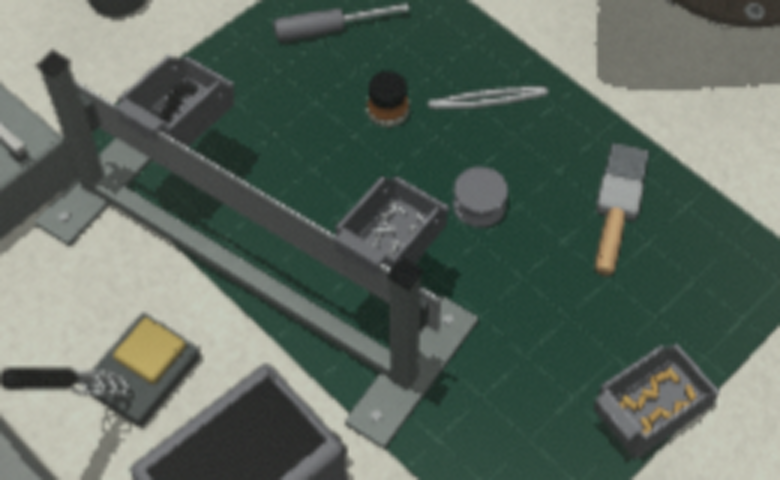

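View pics/cb.png

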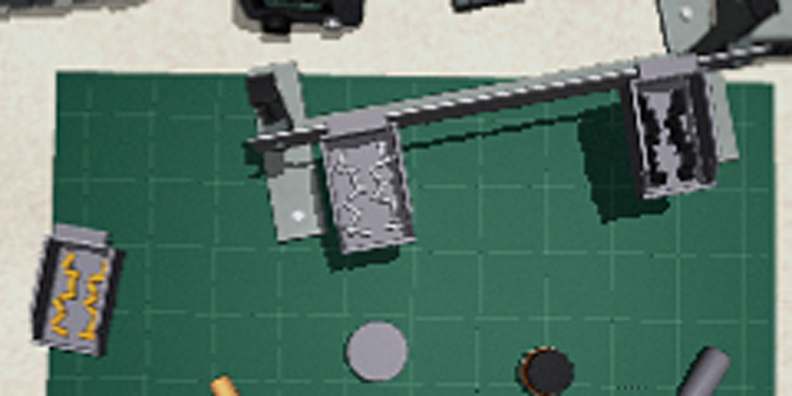

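```bash
python3 - <<'E'
from h import *
for c in ["scene","top"]:
    W=cloud(c,np.load(f'pics/{c}0.npy')).reshape(-1,3)
    print(c,'table z',np.nanmedian(W[(abs(W[:,0]-.5)<.03)&(abs(W[:,1]-.2)<.03)][:,2]))
    O=np.array([.675,-.073]); 
    m=(np.linalg.norm(W[:,:2]-O,axis=1)<.25)&(W[:,2]>.06)&(W[:,2]<.25); S=W[m]
    yaw=.19
    for it in range(4):
        x=np.array([np.cos(yaw),np.sin(yaw)]);y=np.array([-x[1],x[0]])
        L=np.c_[(S[:,:2]-O)@x,(S[:,:2]-O)@y,S[:,2]]
        m=(abs(L[:,0])<(.02,.012,.008,.008)[it])&(abs(L[:,1])<.085)
        G=L[m]; p=np.polyfit(G[:,1],G[:,0],1); yaw-=np.arctan(p[0]); O=O+x*p[1]
        print(len(G),'yaw',yaw,O,G[:,0].std())
    print('z pct',np.percentile(G[:,2],[1,5,25,50,75,95,100]).round(4))
    # top z per y bin
    print([round(G[(G[:,1]>a)&(G[:,1]<a+.02)][:,2].max(),4) for a in np.arange(-.08,.08,.02)])
    hi=G[G[:,2]>G[:,2].max()-.006]; print('edge',len(hi),np.median(hi[:,0]),hi[:,0].std(),np.median(hi[:,2]))
    # hanging bins and posts along y
    P=L[(L[:,2]>.19)];  print('posts y',np.sort(P[:,1])[[0,-1]], [P[P[:,1]*s>0].mean(0).round(4) for s in (1,-1)])
    Q=L[(L[:,0]<-.012)&(L[:,0]>-.06)&(L[:,2]>.1)]
    for s in (1,-1):
        q=Q[Q[:,1]*s>0]; print('bin y',np.percentile(q[:,1],[0,1,99,100]).round(4),'mid',np.percentile(q[:,1],[1,99]).mean(),'ztop',np.percentile(q[:,2],[90,99]))
    k=env.get_calibration(c)
np.save('pics/x.npy',0)
E
```

```text
scene table z 0.0005452252937415743
560 yaw 0.19480365797937327 [ 0.6750135 -0.0729974] 0.0011017291000733676
560 yaw 0.19480599732807632 [ 0.6750135 -0.0729974] 0.0010765081085939822
560 yaw 0.19480599846731442 [ 0.6750135 -0.0729974] 0.0010765081025423972
560 yaw 0.19480599846786922 [ 0.6750135 -0.0729974] 0.0010765081025423957
z pct [0.09   0.0936 0.1073 0.1238 0.14   0.1502 0.1539]
[np.float64(0.1526), np.float64(0.1512), np.float64(0.1525), np.float64(0.1519), np.float64(0.1527), np.float64(0.1522), np.float64(0.1518), np.float64(0.1539)]
edge 59 -0.0003676565667443176 0.001251259452798278 0.15011155323765069
posts y [-0.202098    0.20098486] [array([0.0254, 0.1914, 0.208 ]), array([ 0.0249, -0.1867,  0.2079])]
bin y [0.0932 0.0941 0.1565 0.1569] mid 0.12530079542007125 ztop [0.14793575 0.15182787]
bin y [-0.1576 -0.1563 -0.0927 -0.0912] mid -0.12452992220639836 ztop [0.14639273 0.15122676]
top table z 0.0006598002829791819
318 yaw 0.19709814379862275 [ 0.6736661  -0.07325654] 0.000868728037694
318 yaw 0.19709999630817082 [ 0.6736661  -0.07325654] 0.0007953256930303626
318 yaw 0.19709999679164 [ 0.6736661  -0.07325654] 0.0007953256877998903
318 yaw 0.1970999967917662 [ 0.6736661  -0.07325654] 0.0007953256877998902
z pct [0.0905 0.0951 0.1108 0.1294 0.1473 0.1514 0.1536]
[np.float64(0.1509), np.float64(0.1526), np.float64(0.1526), np.float64(0.1517), np.float64(0.1514), np.float64(0.1524), np.float64(0.1536), np.float64(0.1516)]
edge 79 0.0007986678255408255 0.001009011111166425 0.1501447684167589
posts y [-0.20278024  0.19980579] [array([0.0243, 0.1889, 0.2112]), array([ 0.0226, -0.1894,  0.2095])]
bin y [0.0925 0.0928 0.1545 0.155 ] mid 0.12368934114448471 ztop [0.14755273 0.15109298]
bin y [-0.1592 -0.1583 -0.096  -0.0954] mid -0.12715288026059868 ztop [0.14670379 0.15086498]
```

The crops show the grey bin at top-crop (77,290), standing with its lip to the far side. Depth gives the bin centre at about (0.513, 0.296) with yaw −0.18. The rail mid is at (0.674, −0.073), yaw 0.196, top edge about 0.150–0.152, and the hung bins sit at ±0.125. All of this agrees between views and with the text, so I'll go and grasp.

```bash
cat >> h.py <<'E'
def st(msg=''):
    s=env.read_state(); print(msg,'t',round(float(s['clock']),2),'p',np.round(s['position'],4),'rot',np.round(s['eef_rot'],3),'F',np.round(s['ft_force'],2),'M',np.round(s['torque'],2),'gap',round(float(s['finger_gap']),3)); return s
E
python3 - <<'E'
from h import *
by=-.18; c=np.array([.5132,.2962]); ux=np.array([np.cos(by),np.sin(by)])
g=c+.012*ux
for sg in (1,-1):
    rot=[-np.pi/2,0,by+sg*np.pi/2]; r2=[-np.pi/2,0,.196+sg*np.pi/2]
    a=env.ik([*g,.1],rot); b=env.ik([.62,-.08,.25],r2)
    print(sg,None if a is None else a.round(2),None if b is None else b.round(2))
E
```

```text
1 [ 0.83  0.35 -0.32 -0.   -0.9  -2.59] [ 0.18  0.27 -0.08  0.   -1.23 -1.56]
-1 [ 0.83  0.35 -0.32  0.   -0.9   0.56] [ 0.18  0.27 -0.08  0.   -1.23  1.58]
```

```bash
python3 - <<'E'
from h import *
by=-.18; c=np.array([.5132,.2962]); ux=np.array([np.cos(by),np.sin(by)])
g=c+.012*ux; rot=[-np.pi/2,0,by-np.pi/2]
s=st()
env.move_straight([*s['position'][:2],.36],max_speed=.3); st('up')
env.movep([*g,.20],rot); st('over')
env.move_straight([*g,.085],max_speed=.2); st('above')
for n in("scene","top"):
    p,d=env.read_camera(n); cv2.imwrite(f"pics/{n}1.png",p[:,:,::-1]); np.save(f"pics/{n}1.npy",d)
a=cv2.imread('pics/scene1.png')[190:320,320:480]; b=cv2.imread('pics/top1.png')[130:260,150:310]
cv2.imwrite('pics/c1.png',np.hstack([cv2.resize(a,(395,320)),cv2.resize(b,(395,320))]))
E
```

```text
t 0.5 p [ 0.2861 -0.6113  0.2312] rot [-1.571 -0.     2.009] F [ 0.7  -0.06 -0.94] M [-0.05 -0.01 -0.05] gap 1.003
up t 1.07 p [ 0.2863 -0.6113  0.3611] rot [-1.572e+00  2.000e-03  2.009e+00] F [ 0.21 -0.69 -0.48] M [-0.   -0.02  0.03] gap 1.0
over t 4.39 p [0.5253 0.2935 0.2001] rot [-1.571  0.    -1.752] F [ 0.12  0.76 -0.33] M [-0.05  0.01  0.02] gap 1.0
above t 5.12 p [0.5257 0.2944 0.0859] rot [-1.570e+00  1.000e-03 -1.751e+00] F [0.29 0.46 0.8 ] M [ 0.05 -0.01  0.01] gap 1.003
```

View pics/c1.png

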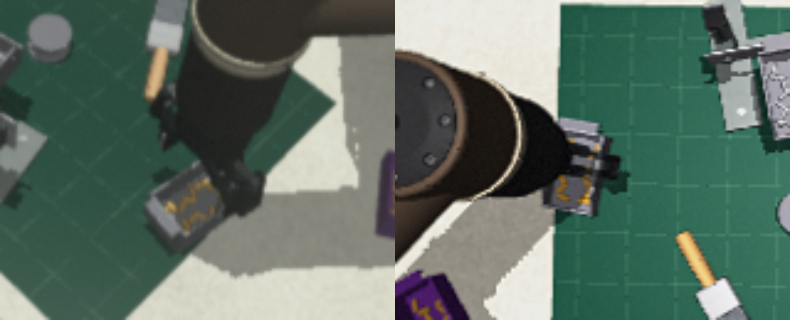

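The fingers straddle the bin: the right finger in top crop is at (612,165), just outside the wall. I'll descend and grip.

```bash
python3 - <<'E'
from h import *
by=-.18; c=np.array([.5132,.2962]); ux=np.array([np.cos(by),np.sin(by)]); g=c+.012*ux
env.move_straight([*g,.04],max_speed=.15); st('mid')
env.move_straight([*g,.011],max_speed=.1); st('down')
env.gripper_close(); st('closed')
env.move_straight([*g,.06],max_speed=.1); st('lift1')
env.move_straight([*g,.24],max_speed=.25); st('lift')
for n in("scene","top"):
    p,d=env.read_camera(n); cv2.imwrite(f"pics/{n}2.png",p[:,:,::-1]); np.save(f"pics/{n}2.npy",d)
    k=env.get_calibration(n); R,t=np.array(k['R']),np.array(k['t'])
    for l in ["bin_centre","bin_lip"]:
        print(n,l,[(round(r['score'],2),np.round(R.T@(np.array(r['xyz'])-t),4).tolist()) for r in env.tip_of(l,n)])
a=cv2.imread('pics/scene2.png')[150:320,320:480]; b=cv2.imread('pics/top2.png')[100:270,150:310]
cv2.imwrite('pics/c2.png',np.hstack([cv2.resize(a,(395,420)),cv2.resize(b,(395,420))]))
E
```

```text
mid t 5.67 p [0.5254 0.2942 0.0407] rot [-1.57  0.   -1.75] F [-0.37 -0.03  0.13] M [ 0.05 -0.07  0.04] gap 0.996
down t 6.11 p [0.5253 0.2942 0.0115] rot [-1.57   0.    -1.751] F [-0.17  0.18  0.29] M [ 0.   -0.01 -0.02] gap 0.998
closed t 6.47 p [0.5257 0.2947 0.0122] rot [-1.569  0.002 -1.75 ] F [-1.08 -0.05  5.35] M [ 0.1   0.32 -0.04] gap 0.695
lift1 t 7.11 p [0.5246 0.2938 0.0597] rot [-1.571 -0.    -1.751] F [-0.27  0.45 -1.56] M [ 0.03  0.04 -0.09] gap 0.693
lift t 7.97 p [0.5241 0.2935 0.238 ] rot [-1.573 -0.002 -1.751] F [-0.4  -1.01 -1.91] M [-0.01 -0.01  0.01] gap 0.693
scene bin_centre [(0.75, [0.5123, 0.2926, 0.2486]), (0.64, [0.3329, 0.4637, 0.0248])]
scene bin_lip [(0.64, [0.558, 0.2835, 0.2755]), (0.24, [0.4094, -0.2395, 0.0034])]
top bin_centre [(0.96, [0.3333, 0.4632, 0.019]), (0.67, [0.5132, 0.2906, 0.2526]), (0.59, [0.5104, 0.291, 0.2266])]
top bin_lip [(0.8, [0.3735, 0.4895, 0.0522]), (0.78, [0.5587, 0.2844, 0.2726]), (0.25, [0.5109, 0.2919, 0.254])]
```

View pics/c2.png

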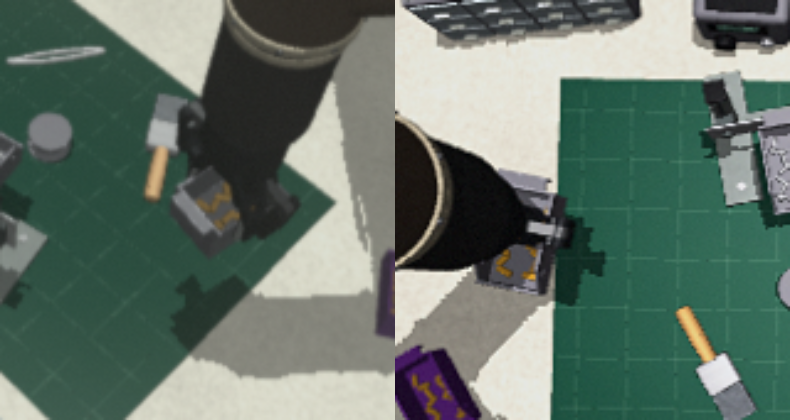

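```bash
python3 - <<'E'
from h import *
s=st(); by=s['eef_rot'][2]+np.pi/2; p=s['position']; ux=np.array([np.cos(by),np.sin(by)]); uy=np.array([-ux[1],ux[0]])
for c in("scene","top"):
    W=cloud(c,np.load(f'pics/{c}2.npy')).reshape(-1,3)
    L=np.c_[(W[:,:2]-p[:2])@ux,(W[:,:2]-p[:2])@uy,W[:,2]-p[2]]
    L=L[(abs(L[:,0])<.1)&(abs(L[:,1])<.05)]
    m=(L[:,0]>.034)&(abs(L[:,1])<.03)&(L[:,2]>.015)&(L[:,2]<.05); q=L[m]
    print(c,'lip n',len(q),'x',np.percentile(q[:,0],[50,90,98,100]).round(4),'y',np.percentile(q[:,1],[1,99]).round(4),'z',np.percentile(q[:,2],[10,50,90,100]).round(4))
    m=(L[:,0]<-.03)&(L[:,2]>-.03)&(L[:,2]<.05)&(abs(L[:,1])<.035); q=L[m]
    print('front n',len(q),'x',np.percentile(q[:,0],[0,2,10]).round(4),'y',np.percentile(q[:,1],[1,99]).round(4),'z',np.percentile(q[:,2],[0,50,95,100]).round(4))
E
```

```text
t 8.28 p [0.5248 0.2938 0.2388] rot [-1.572 -0.002 -1.751] F [ 0.48 -0.47 -1.  ] M [-0.03 -0.05 -0.03] gap 0.699
scene lip n 162 x [0.0428 0.0457 0.0462 0.0468] y [-0.0237  0.0248] z [0.027  0.0389 0.0421 0.0438]
front n 19 x [-0.0619 -0.0618 -0.0614] y [-0.0299  0.0278] z [-0.0117  0.0146  0.0192  0.0202]
top lip n 110 x [0.0413 0.046  0.0468 0.047 ] y [-0.027   0.0188] z [0.0381 0.0398 0.0421 0.0445]
front n 390 x [-0.0615 -0.0608 -0.0584] y [-0.0339  0.0261] z [-0.015  -0.0038  0.0252  0.0395]
```

In hand the bin is level. The lip seat is about 39 mm ahead of and 38 mm above the TCP, and both views agree within about 1 mm. Next I'll move above the rail.

```bash
python3 - <<'E'
from h import *
yaw=.196; rx=np.array([np.cos(yaw),np.sin(yaw)]); O=np.array([.6743,-.0731]); T=O-.039*rx
rot=[-np.pi/2,0,yaw-np.pi/2]
s=st(); env.move_straight([*s['position'][:2],.30],max_speed=.25)
env.movep([*T,.27],rot); st('over')
env.move_straight([*T,.145],max_speed=.15); st('hover')
s=st('settled')
p=s['position']; by=s['eef_rot'][2]+np.pi/2
ux=np.array([np.cos(by),np.sin(by)]); uy=np.array([-ux[1],ux[0]])
ims=[]
for n in("scene","top"):
    im,d=env.read_camera(n); cv2.imwrite(f"pics/{n}3.png",im[:,:,::-1]); np.save(f"pics/{n}3.npy",d)
    W=cloud(n,d).reshape(-1,3)
    L=np.c_[(W[:,:2]-p[:2])@ux,(W[:,:2]-p[:2])@uy,W[:,2]-p[2]]
    q=L[(L[:,0]>.034)&(L[:,0]<.055)&(abs(L[:,1])<.03)&(L[:,2]>.022)&(L[:,2]<.05)]
    print(n,'lip n',len(q),'x',np.percentile(q[:,0],[50,90,98,100]).round(4),'y',np.percentile(q[:,1],[1,99]).round(4),'z',np.percentile(q[:,2],[2,10,50,90,100]).round(4))
    q=L[(abs(L[:,0]-.039)<.012)&(abs(L[:,1])<.09)&(L[:,2]+p[2]<.156)&(L[:,2]+p[2]>.09)]
    f=np.polyfit(q[:,1],q[:,0],1); print('strip n',len(q),'slope,x0',f.round(4),'ztop',(q[:,2].max()+p[2]).round(4))
    q=L[(L[:,0]>-.02)&(L[:,0]<.025)&(abs(L[:,1])>.085)&(abs(L[:,1])<.17)&(L[:,2]+p[2]>.11)&(L[:,2]+p[2]<.16)]
    for sg in(1,-1):
        a=q[q[:,1]*sg>0]; print('hung',len(a),np.percentile(a[:,1],[1,99]).round(4) if len(a)>5 else None)
a=cv2.imread('pics/scene3.png')[110:280,190:350]; b=cv2.imread('pics/top3.png')[80:250,250:410]
cv2.imwrite('pics/c3.png',np.hstack([cv2.resize(a,(395,420)),cv2.resize(b,(395,420))]))
E
```

```text
t 8.28 p [0.5248 0.2938 0.2388] rot [-1.572 -0.002 -1.751] F [ 0.48 -0.47 -1.  ] M [-0.03 -0.05 -0.03] gap 0.699
over t 10.12 p [ 0.636  -0.0799  0.2697] rot [-1.571  0.    -1.374] F [ 1.3   0.35 -1.41] M [0.05 0.01 0.01] gap 0.693
hover t 11.11 p [ 0.6368 -0.0805  0.1461] rot [-1.569 -0.    -1.374] F [ 0.28 -0.12 -1.02] M [ 0.02 -0.04  0.01] gap 0.692
settled t 11.11 p [ 0.6368 -0.0805  0.1461] rot [-1.569 -0.    -1.374] F [ 0.28 -0.12 -1.02] M [ 0.02 -0.04  0.01] gap 0.692
scene lip n 114 x [0.0433 0.0459 0.0468 0.0479] y [-0.023   0.0278] z [0.0229 0.0283 0.0403 0.044  0.0463]
strip n 605 slope,x0 [0.0002 0.0388] ztop 0.155
hung 142 [0.0941 0.1568]
hung 198 [-0.1553 -0.0929]Traceback (most recent call last):
  File "<stdin>", line 16, in <module>
    return _quantile_unchecked(
        a, q, axis, out, overwrite_input, method, keepdims, weights)
    return _ureduce(a,
                    func=_quantile_ureduce_func,
    ...<5 lines>...
                    overwrite_input=overwrite_input,
                    method=method)
    r = func(a, **kwargs)
    result = _quantile(arr,
                       quantiles=q,
    ...<2 lines>...
                       out=out,
                       weights=wgt)
    slices_having_nans = np.isnan(arr[-1, ...])
                                  ~~~^^^^^^^^^
IndexError: index -1 is out of bounds for axis 0 with size 0
```

```bash
python3 - <<'E'
import cv2,numpy as np
a=cv2.imread('pics/scene3.png')[110:280,190:350]
cv2.imwrite('pics/c3.png',cv2.resize(a,None,fx=3.5,fy=3.5,interpolation=2))
E
```

```text
(no output)
```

View pics/c3.png

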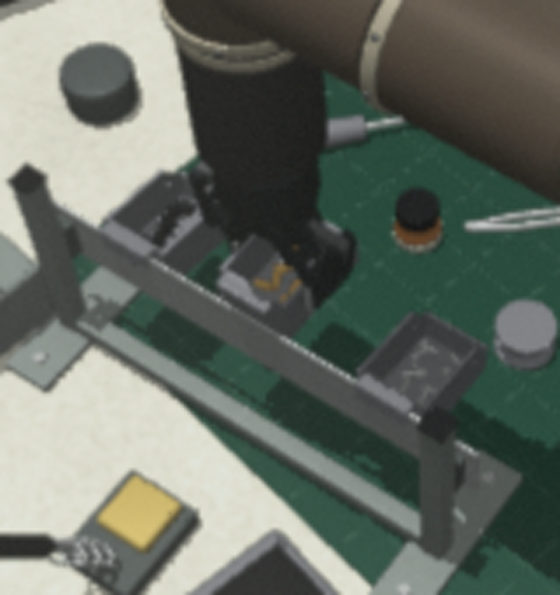

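The lip at crop (250,275) stands over the strip and the clearance looks right. I'll shift −1.5 mm in x and lower with force checks.

```bash
cat >> h.py <<'E'
yaw=.196; rx=np.array([np.cos(yaw),np.sin(yaw)]); ry=np.array([-rx[1],rx[0]]); O=np.array([.6743,-.0731])
T=O-.0405*rx-.0005*ry
def F(n=6,dt=.02):
    a=[]
    for _ in range(n):
        a.append(env.read_state()['ft_force']); env.sleep(dt)
    return np.mean(a,0)
E
python3 - <<'E'
from h import *
env.move_straight([*T,.134],max_speed=.05); env.sleep(.1)
b=F(12); np.save('base.npy',b); st('base %s'%b.round(2))
z=.134
while z>.1165:
    z-=.0025; env.move_straight([*T,z],max_speed=.03); f=F(3)-b; print(round(z,4),f.round(2))
    if np.abs(f).max()>3: print('contact');break
st()
E
```

```text
base [ 0.11 -0.03 -1.54] t 11.88 p [ 0.6348 -0.0815  0.1342] rot [-1.571 -0.    -1.375] F [-0.44 -0.09 -1.65] M [ 0.04  0.02 -0.  ] gap 0.69
0.1315 [ 0.13 -0.   -0.21]
0.129 [-0.09 -0.31  0.45]
0.1265 [-0.54  0.19  0.25]
0.124 [0.08 0.5  0.22]
0.1215 [-0.01  0.42 -0.05]
0.119 [ 0.12 -0.16  0.34]
0.1165 [ 0.16 -0.15  1.04]
 t 13.98 p [ 0.6346 -0.0815  0.1164] rot [-1.571  0.    -1.375] F [-0.09 -0.08 -1.83] M [-0.01 -0.03 -0.01] gap 0.695
```

```bash
python3 - <<'E'
from h import *
im,d=env.read_camera('scene')
cv2.imwrite('pics/c4.png',cv2.resize(im[110:280,190:350,::-1],None,fx=3.5,fy=3.5,interpolation=2))
b=np.load('base.npy'); z=.1165
for i in range(12):
    z-=.001; env.move_straight([*T,z],max_speed=.02); f=F(4)-b; print(round(z,4),f.round(2))
    if f[2]>2.5: print('contact');break
st()
E
```

```text
0.1155 [-0.51  0.62  0.16]
0.1145 [ 0.25 -0.2  -0.3 ]
0.1135 [-0.38  0.18  0.05]
0.1125 [-0.09  0.34  0.44]
0.1115 [-1.43 -0.35  4.3 ]
contact
 t 15.62 p [ 0.6349 -0.0815  0.112 ] rot [-1.57  -0.    -1.375] F [-1.53 -0.59  2.71] M [0.1  0.31 0.01] gap 0.693
```

View pics/c4.png

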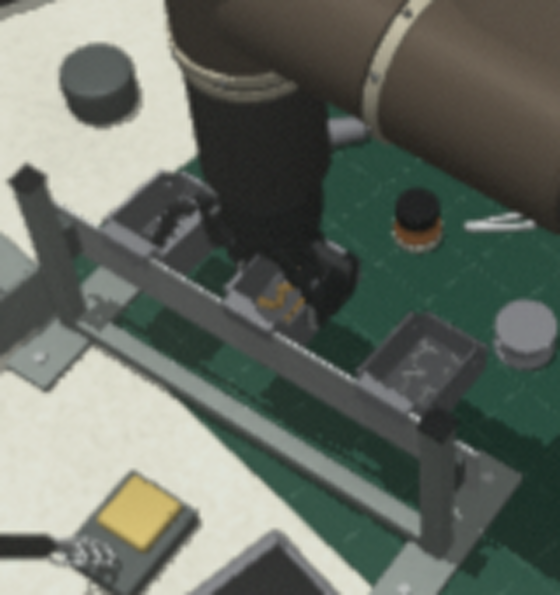

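The lip at crop (245,300) now covers the strip's edge, so the flange is behind it. Contact came at TCP 0.112, which puts the rail top at about 0.150 as measured. Now the tug.

```bash
python3 - <<'E'
from h import *
b=np.load('base.npy'); z=.1115; ok=0; t0=None
for i in range(60):
    f=F(6,.02)-b; t=float(env.read_state()['clock'])
    print(round(t,2),round(z,5),f.round(2))
    if 7<f[2]<9:
        if t0 is None: t0=t-.1
        if t-t0>1.7: break
        continue
    if f[2]>13: z+=.0006; t0=None
    elif t0 is None or not 6<f[2]<10: z+= np.clip((f[2]-8)*.00012,-.0004,.0004)
    else: z+=(f[2]-8)*.00008
    env.move_straight([*T,z],max_speed=.02)
print('held',t0,t); st()
E
```

```text
15.72 0.1115 [-1.69  0.3   4.85]
16.07 0.11112 [-3.15  0.98  8.1 ]
16.17 0.11112 [-2.73  0.7   7.99]
16.27 0.11112 [-3.02  0.52  8.19]
16.37 0.11112 [-3.21  0.92  8.13]
16.47 0.11112 [-3.34  0.31  7.93]
16.57 0.11112 [-3.15  0.59  8.07]
16.67 0.11112 [-2.95  1.03  7.78]
16.77 0.11112 [-2.69  0.58  7.43]
16.87 0.11112 [-3.11  0.81  8.24]
16.97 0.11112 [-3.14  0.65  8.14]
17.07 0.11112 [-2.52  0.93  7.95]
17.17 0.11112 [-3.44  0.38  7.92]
17.27 0.11112 [-2.92  0.79  8.08]
17.37 0.11112 [-2.92  0.67  8.22]
17.47 0.11112 [-3.25  0.53  8.05]
17.57 0.11112 [-3.04  0.88  7.77]
17.67 0.11112 [-2.97  0.66  8.06]
17.77 0.11112 [-3.33  1.11  8.18]
held 15.966700000000001 17.7667
 t 17.77 p [ 0.6349 -0.0815  0.1118] rot [-1.57  -0.    -1.375] F [-2.55 -0.15  5.66] M [0.3  0.66 0.04] gap 0.692
```

The 8 N was held for 1.7 s. Now I'll ease off, release, look, and withdraw.

```bash
python3 - <<'E'
from h import *
b=np.load('base.npy')
env.move_straight([*T,.1120],max_speed=.02); print('eased',(F()-b).round(2))
env.open(); st('open'); env.sleep(.3)
im,d=env.read_camera('scene')
cv2.imwrite('pics/c5.png',cv2.resize(im[110:280,190:350,::-1],None,fx=3.5,fy=3.5,interpolation=2))
st()
E
```

```text
eased [-0.97  0.36  4.11]
open t 18.5 p [ 0.6346 -0.0815  0.1118] rot [-1.571  0.    -1.375] F [-1.03 -1.3  -0.09] M [-0.02 -0.05 -0.01] gap 1.0
 t 18.85 p [ 0.6347 -0.0815  0.112 ] rot [-1.571  0.    -1.375] F [-0.13 -0.86  0.19] M [-0.02  0.01  0.  ] gap 1.0
```

View pics/c5.png

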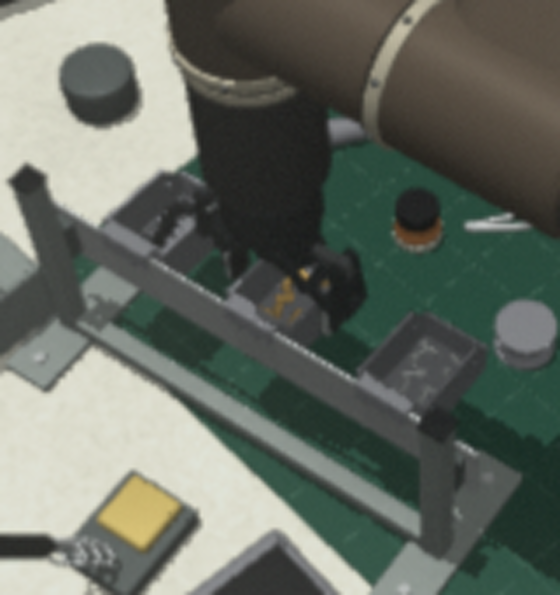

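The bin hangs at crop (280,300) with both fingers clear of it. I'll withdraw straight up and check.

```bash
python3 - <<'E'
from h import *
env.move_straight([*T,.17],max_speed=.06); st('up')
env.move_straight([*T,.34],max_speed=.2); 
env.movep([.286,-.611,.36],[-np.pi/2,0,-1.135]) if env.ik([.286,-.611,.36],[-np.pi/2,0,-1.135]) is not None else print('noik')
st('away')
for n in("scene","top"):
    im,d=env.read_camera(n); cv2.imwrite(f"pics/{n}6.png",im[:,:,::-1])
    W=cloud(n,d).reshape(-1,3); L=np.c_[(W[:,:2]-O)@rx,(W[:,:2]-O)@ry,W[:,2]]
    q=L[(L[:,0]<-.012)&(L[:,0]>-.06)&(L[:,2]>.1)&(L[:,2]<.17)]
    for lo,hi in((-.17,-.08),(-.08,.08),(.08,.17)):
        a=q[(q[:,1]>lo)&(q[:,1]<hi)]; e=np.percentile(a[:,1],[1,99]); print(n,'bin',len(a),e.round(4),'mid',e.mean().round(4),'z99',np.percentile(a[:,2],99).round(4))
a=cv2.imread('pics/scene6.png')[110:280,190:350]; b=cv2.imread('pics/top6.png')[80:250,250:410+30]
cv2.imwrite('pics/c6.png',np.hstack([cv2.resize(a,(360,383)),cv2.resize(b,(428,383))]))
E
```

```text
up t 19.97 p [ 0.6344 -0.0815  0.1695] rot [-1.572  0.    -1.375] F [-0.22  0.35 -0.11] M [-0.04 -0.01 -0.04] gap 1.001
away t 23.23 p [ 0.2868 -0.6106  0.3599] rot [-1.571  0.    -1.134] F [0.41 0.77 0.72] M [ 0.05 -0.08  0.01] gap 0.997
scene bin 283 [-0.1559 -0.0925] mid -0.1242 z99 0.151
scene bin 242 [-0.0317  0.0318] mid 0.0 z99 0.1503
scene bin 206 [0.0942 0.1566] mid 0.1254 z99 0.1518
top bin 399 [-0.158 -0.096] mid -0.127 z99 0.1507
top bin 284 [-0.0331  0.0289] mid -0.0021 z99 0.1498
top bin 231 [0.0927 0.1543] mid 0.1235 z99 0.1519
```

View pics/c6.png

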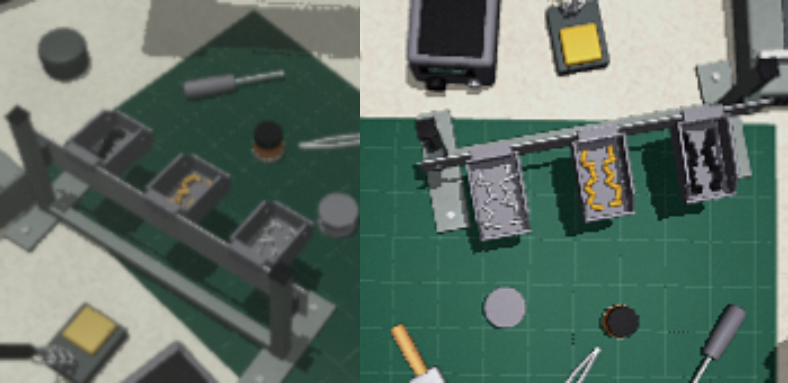

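View pics/top6.png

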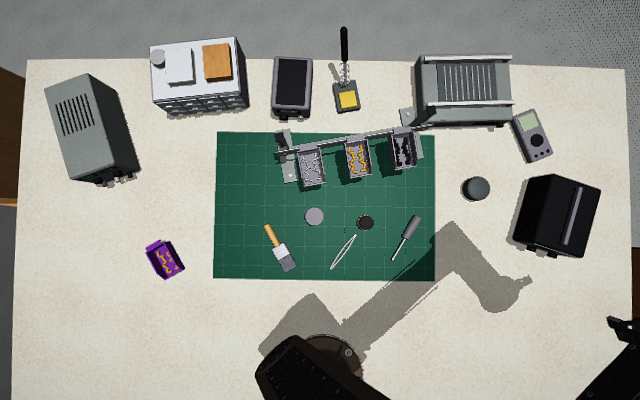

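The bin hangs at top (357,158), centred between its neighbours within about 1 mm, and everything else is unchanged.

```bash
python3 - <<'E'
from h import *
env.sleep(.5)
im,d=env.read_camera('top'); o=cv2.imread('pics/top6.png')[:,:,::-1].astype(int)
print('motion diff',np.abs(im.astype(int)-o)[120:190,330:385].mean())
env.job_done(); st('done')
E
```

```text
motion diff 1.5683982683982685
the job is handed in; nothing more can be done
the job is handed in; nothing more can be done
```

The grey bin now hangs by its lip on the rail, in the middle of the gap, and I handed the job in with the arm well clear. The clock read 23 s shortly before the hand-in, against the 48 s limit.

- **Tug:** I held a downward pull of 7.4–8.2 N on the rail for about 1.7 s. I eased it to about 4 N before opening the fingers.
- **Placement:** The bin sits within about 1 mm of the middle between its neighbours. The scene camera puts it 0.6 mm off and the top camera 0.4 mm.
- **Height:** Its rim is level with its neighbours, to within about 2 mm.
- **Neighbours and bystanders:** The hung bins measure where they did at the start, within about 0.5 mm. The other items look unmoved in the last picture; I did not measure them.
- **Stillness:** Two pictures 0.5 s apart showed only a small average difference around the bin. I had no noise reference to compare that with.
- **Disagreements:**
  - The two cameras differed by about 2 mm along the rail. The offset was the same for all three bins, so it does not affect the centring.
  - During the tug there was also a sideways force of about 3 N. I took it to be the lip bearing on the rounded edge.

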